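# Stand the test coupon in the free rack slot

## Task

The metal test coupon lying on the dark cooling block has to stand in the free slot of the grey rack, tab end up and fully home on the slot's floor. First stand it, tab end up, in the white slanted rest and let go of it there, so that it can be taken again by its tab; then lower it into the slot under control, without dropping it. Leave the coupon that is already in the rack, the bottle, the jar and the beaker alone.

Things in the scene. Friction and masses are not known exactly. Their poses are not given: they have to be found in the camera images.
- coupon_mid (a point): Middle of the loose aluminium coupon to be moved, a flat plate 140 mm long (x axis, towards the tab end) and 8 mm thick (z axis, up at the start). From the foot end (x = -70 mm) to x = +35 mm it is 60 mm wide (y); from there to the tab end (x = +70 mm) it is a tab 36 mm wide. Centre of mass near x = -8 mm; 0.12 to 0.23 kg. It starts lying flat, underside 40 mm above the bench.
- coupon_foot (a point): Centre of the coupon's foot end face (x = -70 mm from coupon_mid), same axes as coupon_mid.
- block: The dark cooling block under the coupon, fixed: 130 mm long (its x axis, along the coupon), 36 mm wide (y) and 40 mm high; origin at the centre of its underside. The coupon's long edges overhang it by about 12 mm each side, free for fingers.
- easel_seat (a point): White slanted rest, fixed: inner corner between its ledge and its back, mid-width, 30 mm above the bench. z up, x level, from the open front towards the back. The back, 36 mm wide (y), leans 20 degrees from vertical towards +x and rises 82 mm along its slope. The ledge is square to the back and reaches 14 mm out from it to a lip 6 mm high and 6 mm thick; both are 70 mm wide.
- easel: The whole slanted rest, origin under it, 30 mm below easel_seat, same axes; base 110 x 90 x 10 mm, from x = -43 to +67 mm; a post 30 mm wide behind the back. A coupon stood in it has its foot end on the ledge and its rear face on the back: long axis 20 degrees from vertical, middle 70 mm up the slope from easel_seat, its upper 58 mm free above the back.
- slot_floor (a point): Centre of the floor of the rack's free slot (black strip), 12 mm above the bench. z up, x through the thickness of a coupon standing there, y across its width. The slot is two facing grooves 11 mm wide (x), end walls 64 mm apart (y), open at the top, ending 85 mm above this floor with 3 mm rounded mouths. Between the two grooves there is an open space of 44 mm (y).
- rack: The grey rack, fixed: 120 mm (x) x 96 mm (y), 97 mm high, origin at the centre of its underside, axes as slot_floor. It has two slots, at x = -26 and +26 mm; one of them is free (slot_floor) and the other holds a coupon.
- spare: Another, equal coupon that already stands, loose, in the other slot; leave it. Origin at the centre of its foot face, z up along its 140 mm length, x through its 8 mm thickness.
- amber_bottle: Loose amber bottle, 72 mm across, 150 mm high, origin at the centre of its underside; leave it.
- jar: Loose jar, 68 mm across, 90 mm high, origin at the centre of its underside; leave it.
- beaker: Loose beaker, 64 mm across, 70 mm high, origin at the centre of its underside; leave it.
Not all that is in view belongs to the job. What is shaped like the part that bears coupon_mid but blue or pink is not meant. What is shaped like the easel but yellow is not meant.

How it is judged:
By the outcome, as a careful person would: the job done as asked, in the order asked, and still so for the second after the job is handed in, with the robot touching nothing.
It also fails if it takes over 67 s, if anything falls off the work surface, if the arm or the gripper's body presses on something with over 40 N, if the wrist force passes 120 N, or if a joint passes its speed limit or range.

## Robot

A 6-joint arm with a two-finger parallel gripper is mounted at the origin on the work surface. World frame = base frame: x ahead of the robot, y to its left, z up, the work surface at z = 0. Lengths are in m, angles in rad, forces in N, time in s.
With the tool pointing down it reaches from about 0.35 to 0.975 m from the base axis. Payload 4.9 kg.
Tool frame: the origin (TCP) lies at the very end of the fingers, on their centre line; the grasp point (between the pads) lies 19 mm behind it; z points along the fingers, y is the line along which they close (so a half turn about z gives the same grasp; the last joint's range is limited). The gripper opens to 85 mm and grips with 20 to 120 N. Pads are 22 mm wide; open, the fingers measure 114 mm over their backs; the gripper's body (76 mm by 85 mm) begins 54 mm behind the grasp point. The pads swing forward as they close: fully open they stand 13 mm farther back than shut.
Start: joints at [1.096, 0.053, 1.613, -0, 1.476, -0.119], TCP at [0.218, 0.586, 0.231] pointing down, gripper open.
Joint ranges: [-3.01, 3.01], [-1.01, 2.22], [0.06, 2.58], [-1.02, 4.17], [0.09, 2.62], [-3.14, 3.14]. Speed limits (rad/s): [2.57, 2.57, 3.14, 3.14, 3.14, 3.14].

## Interface

Orientations are given as a 3x3 rotation matrix whose columns are the frame's x, y, z axes.
In Python, from workcell import manip, eyes, order gives the robot as it stands.
- The arm moves only by the tool servo_tool, never from a script. Its arguments are lists of equal length, an entry for each row: "dp": the shift along the tool's x, y, z as a fraction of full scale, a list of three; "rotation": the turn, a rotation vector about the tool's x, y, z as a fraction of full scale, a list of three; "jaw": the opening, from 0 (shut) to 1 (fully open). A call has 1 to 12 rows; each row shifts and turns the commanded pose from where the row before left it, along the tool's axes as they then stand; what a row does not reach is not made up. Full scale, the value 1, is 25 mm for a shift and 0.12 rad for a turn. A row lasts 1/12 s, in which the tool goes at most 41.7 mm and 7.16 degrees, less where a joint would pass 70% of its speed; a pose out of reach is approached as far as the arm can. A call with a number of a shift or a turn outside -1 to 1 is refused whole. A call with a gripper value outside its range is refused whole. The fingers move at their own pace and stop on an object; "squeeze" is the grip in N (left out, the last holds). Time passes only in rows, so rows that do not move let the fingers close. It gives the time, the measured TCP pose, the force, the opening and the grip force at its end, in the units of the state.
- manip.observe(): the state, without advancing time (a new reading comes with each control period).
- eyes.camera(name): name is "scene" or "top"; returns a dict with "image" (420x560x3 uint8, blue, green, red), "z_map" (420x560 float32, m along the optical axis (not along the pixel's ray), 0 where there is no reading), "mtx" (3x3 intrinsics, pixels), "eye" and "rotation" of the camera in the world. Camera axes: x right, y up, looking along -z (the intrinsics and any distortion apply to the point x, -y, -z); pixel columns grow to the right and rows downward; lengths in m; the calibration is good to about 2 mm. A picture is of the moment at which its call begins.
- order.close_job(): hands the job in; it is judged then, once.
Trained networks look in the newest picture that a camera, given by its name, has taken for a name from the list of things; names that differ only in an ending like _2 or _b are one class to them, and where a whole thing is asked for, a point or a joint stands for the part that bears it (a point fixed in the world has none). Each returns a list of dicts, best first, with "conf" (0 to 1); they miss things now and then, are a little off and sometimes report something else, mostly with a low value. They report only what shows in the picture. A call takes as long as a camera call. They do not tell look-alikes from the thing itself.
- eyes.look_for(camera, target): "pixel" ([row, column] in pixels, amid what is visible of it).
- eyes.outline_of(camera, target): "pixels" (420x560 bool, what is visible of it) and "pixel" ([row, column] in pixels, amid what is visible of it).
- eyes.place_of(camera, target): "pixel" ([row, column] in pixels: a listed point, or the origin of a listed thing).
The state is a dict: "t": time; "qpos": joint angles; "joint_velocities": joint speeds; "joint_torque": joint torques, N m; "tcp_pos": TCP position; "tcp_rot": TCP orientation; "contact_force": force on the tool from outside, world axes, zero at the start; "torque": the same for the moment, N m; "finger_gap": opening from 0.0 (shut) to 1.0 (fully open); "grasp_force": force on a finger pad.
Only numpy, scipy, OpenCV 4.12 (cv2) and the standard library are available. Lean on these libraries where they do the work, as an engineer would, in place of code of your own. Each camera call takes 0.05 s, during which the arm holds its last target. There are 200 camera calls.

## Working session

There is one attempt and no reset: what is moved stays moved. The work goes in short steps, Python scripts to look and compute and a tool call to move; the robot and the scene stay as the last step left them, time stands still between calls to the robot, and variables do not carry over. Pictures are saved under pics/ and viewed, at most 10 in all, crops included, and the job is handed in when it is done.

Besides the shell and the picture viewer there is one more tool, called after "Call:" as name(argument=value, ...) on one line, values as JSON. servo_tool: Moves the arm, as the interface text tells. Shift numbers are shares of 25 mm and turn numbers shares of 0.12 rad, none past 1 either way. Its arguments: {"type":"object","properties":{"dp":{"type":"array"},"rotation":{"type":"array"},"jaw":{"type":"array"},"squeeze":{"type":"number"}},"required":["dp","rotation","jaw"]}

```bash
mkdir -p pics
cat > h.py <<'E'
import numpy as np, cv2
from workcell import manip, eyes, order
np.set_printoptions(precision=4, suppress=True)
def cloud(c):
    z=c["z_map"]; K=np.array(c["mtx"]); v,u=np.mgrid[:z.shape[0],:z.shape[1]]
    p=np.stack([(u-K[0,2])/K[0,0]*z, -(v-K[1,2])/K[1,1]*z, -z],-1)
    w=p@np.array(c["rotation"]).T+np.array(c["eye"]); w[z==0]=np.nan
    return w
def proj(c,P):
    p=(np.atleast_2d(P)-np.array(c["eye"]))@np.array(c["rotation"]); K=np.array(c["mtx"])
    return np.stack([K[1,2]+K[1,1]*p[:,1]/p[:,2], K[0,2]-K[0,0]*p[:,0]/p[:,2]],1)
def ray(c,px,zw):
    K=np.array(c["mtx"]); r,cc=px
    d=np.array(c["rotation"])@np.array([(cc-K[0,2])/K[0,0],-(r-K[1,2])/K[1,1],-1])
    e=np.array(c["eye"]); return e+d*(zw-e[2])/d[2]
E
python3 - <<'E'
from h import *
for n in ["scene","top"]:
    c=eyes.camera(n); print(n,c["eye"],[k for k in c], c["mtx"]); cv2.imwrite(f"pics/{n}0.png",c["image"])
    np.savez(n+"0.npz",**{k:np.array(v) for k,v in c.items()})
    W=cloud(c)
    for t in ["coupon_mid","coupon_foot","easel_seat","easel","slot_floor","rack","spare","block","jar","beaker","amber_bottle"]:
        print(t,[(np.round(d["pixel"]),round(d["conf"],2),W[tuple(np.clip(np.round(d["pixel"]).astype(int),0,[419,559]))]) for d in eyes.place_of(n,t)[:4]])
s=manip.observe(); print(s)
E
```

```text
scene [1.3007 0.3041 0.6514] ['image', 'z_map', 'mtx', 'eye', 'rotation'] [[442.332    0.     290.4837]
 [  0.     442.332  207.3618]
 [  0.       0.       1.    ]]
coupon_mid [(array([160., 247.]), 0.97, array([ 0.341 , -0.2673,  0.0112])), (array([217., 158.]), 0.92, array([ 0.6615, -0.3345,  0.0067])), (array([181., 209.]), 0.67, array([ 0.5296, -0.2698,  0.0492]))]
coupon_foot [(array([174., 190.]), 0.89, array([ 0.5229, -0.3314,  0.0505])), (array([179., 208.]), 0.7, array([ 0.526 , -0.2747,  0.0517])), (array([205., 144.]), 0.68, array([ 0.6388, -0.3944,  0.0096])), (array([152., 264.]), 0.62, array([ 0.2626, -0.2528,  0.001 ]))]
easel_seat [(array([264., 267.]), 0.79, array([0.7431, 0.0014, 0.0532])), (array([212., 310.]), 0.75, array([0.5372, 0.0081, 0.042 ])), (array([172., 190.]), 0.71, array([ 0.5156, -0.3363,  0.0511]))]
easel [(array([277., 265.]), 0.97, array([0.754 , 0.0016, 0.0278])), (array([220., 310.]), 0.91, array([0.5323, 0.0068, 0.0148])), (array([192., 213.]), 0.43, array([ 0.5335, -0.2588,  0.0212]))]
slot_floor [(array([205., 374.]), 0.65, array([0.4213, 0.12
[... 1780 characters left out ...]
ay([281., 222.]), 0.86, array([0.4041, 0.1266, 0.0045]))]
amber_bottle [(array([129., 350.]), 0.91, array([ 0.746 , -0.1691,  0.0875]))]
{'t': 1.2, 'qpos': array([ 1.096 ,  0.0527,  1.6129,  0.    ,  1.476 , -0.119 ]), 'joint_velocities': array([ 0.0008,  0.0014,  0.0008, -0.0014, -0.0007, -0.0003]), 'joint_torque': array([ -0.0008, -39.3671, -37.047 ,  -0.    ,   0.0002,  -0.    ]), 'tcp_pos': array([0.2177, 0.5858, 0.2313]), 'tcp_rot': array([[-0.9374,  0.3483, -0.    ],
       [ 0.3483,  0.9374,  0.    ],
       [ 0.    ,  0.    , -1.    ]]), 'contact_force': array([0.0551, 0.6433, 0.3748]), 'torque': array([-0.036 , -0.0009,  0.032 ]), 'grasp_force': 0.0, 'finger_gap': 1.003613383624845}
```

View both.

View pics/scene0.png

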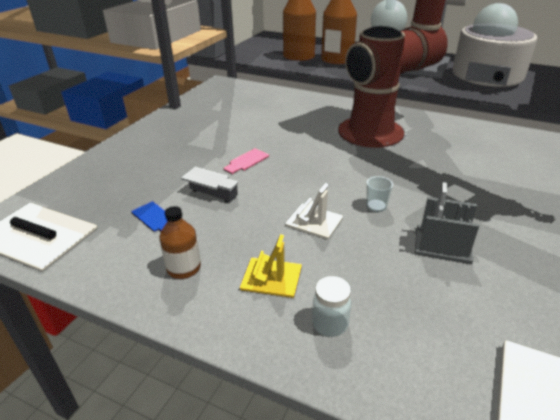

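View pics/top0.png

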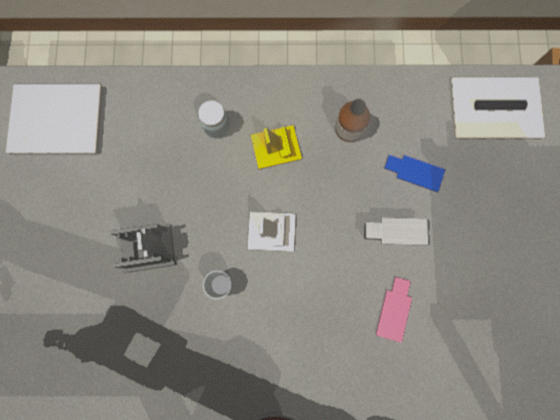

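The scene picture shows three coupon-shaped things: grey metal at (181,209), blue at (217,158) and pink at (160,247). The grey one lies on the dark block, so it is the one meant. There are two easels: white at (220,310) is meant, yellow at (277,265) is not. The rack is at (230,447) with one coupon standing in it. I'll confirm these in an enlarged crop and fit the geometry.

Run:
```python
from h import *
t=dict(np.load("top0.npz")); s=dict(np.load("scene0.npz"))
def cr(c,r0,c0,h,w): return cv2.resize(c["image"][r0:r0+h,c0:c0+w],(400,300),interpolation=cv2.INTER_CUBIC)
cv2.imwrite("pics/crop1.png",np.vstack([np.hstack([cr(t,195,360,75,100),cr(t,195,225,75,100)]),np.hstack([cr(t,210,90,75,100),cr(s,175,390,90,120)])]))
for n,c in [("top",t),("scene",s)]:
    W=cloud(c); x,y,z=W[...,0],W[...,1],W[...,2]
    g=c["image"].max(-1)
    def rep(name,m):
        p=W[m]; 
        if len(p)<5: print(n,name,len(p));return
        q=p[:,:2].astype(np.float32); print(n,name,len(p),"mean",p.mean(0),"rect",cv2.minAreaRect(q*1000))
    R=lambda x0,x1,y0,y1,z0,z1:(x>x0)&(x<x1)&(y>y0)&(y<y1)&(z>z0)&(z<z1)
    rep("coupon",R(.42,.62,-.40,-.17,.040,.06))
    rep("easelbase",R(.40,.62,-.10,.10,.006,.016))
    rep("easelhi",R(.40,.62,-.10,.10,.08,.13))
    rep("easelmid",R(.40,.62,-.10,.10,.03,.06))
    rep("racktop",R(.35,.62,.2,.42,.085,.102))
    rep("sparetop",R(.35,.62,.2,.42,.13,.165))
    rep("rackin",R(.35,.62,.2,.42,.005,.02))
```

```text
top coupon 1472 mean [ 0.5178 -0.2802  0.0475] rect ((518.41943359375, -275.5364990234375), (141.97341918945312, 60.49200439453125), 88.35663604736328)
top easelbase 1100 mean [0.5188 0.0155 0.0098] rect ((519.1427001953125, 7.1832275390625), (187.69825744628906, 128.2894287109375), 58.16252517700195)
top easelhi 142 mean [0.5223 0.0261 0.0978] rect ((522.3599853515625, 25.888378143310547), (18.156253814697266, 35.684104919433594), 86.9502944946289)
top easelmid 334 mean [ 0.5206 -0.0057  0.0384] rect ((522.7349853515625, 6.504508972167969), (56.27758026123047, 69.15750122070312), 84.35501098632812)
top racktop 604 mean [0.4807 0.3022 0.0952] rect ((481.15679931640625, 304.5776062011719), (80.48281860351562, 105.21746063232422), 9.058940887451172)
top sparetop 123 mean [0.4844 0.2773 0.1469] rect ((484.5947265625, 278.5213623046875), (35.36625671386719, 9.114272117614746), 10.387063026428223)
top rackin 994 mean [0.4759 0.2972 0.0118] rect ((484.9830322265625, 309.78143310546875), (211.48211669921875, 266.5025939941406), 89.90453338623047)
scene coupon 761 mean [ 0.5201 -0.2752  0.04
[... 313 characters left out ...]
 ((523.8544921875, 31.64215660095215), (16.71906280517578, 38.10232925415039), 73.430419921875)
scene easelmid 307 mean [0.5277 0.0059 0.0402] rect ((520.9806518554688, 9.705785751342773), (54.625762939453125, 71.21080780029297), 85.16204071044922)
scene racktop 761 mean [0.487  0.3069 0.0934] rect ((480.32940673828125, 305.6845397949219), (84.09638214111328, 104.81608581542969), 8.658832550048828)
scene sparetop 95 mean [0.491  0.2801 0.1457] rect ((484.6513671875, 279.60894775390625), (38.31581115722656, 8.021867752075195), 8.973994255065918)
scene rackin 583 mean [0.513  0.2998 0.0122] rect ((482.9821472167969, 305.561279296875), (97.52628326416016, 120.74774169921875), 8.026890754699707)
```

View pics/crop1.png

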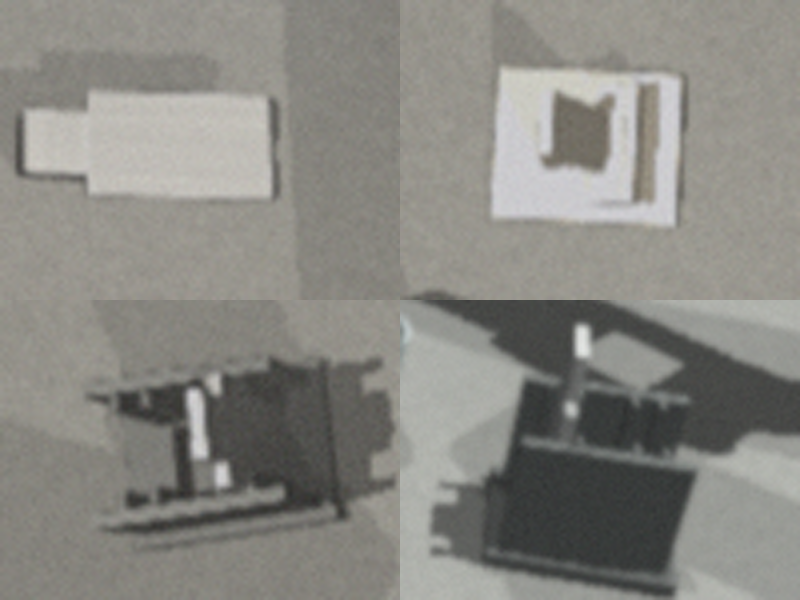

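The crop confirms it: grey metal coupon on the dark block with its tab to the left (+y), white easel with its lip on the right (front at -y), and the spare in the rack's right-hand (-y) slot, so the left slot is free. Now I'll turn the tool so it closes across the coupon's width.

Call:
servo_tool(dp=[[0,0,0],[0,0,0],[0,0,0],[0,0,0],[0,0,0],[0,0,0],[0,0,0],[0,0,0],[0,0,0],[0,0,0],[0,0,0],[0,0,0]], rotation=[[0,0,1],[0,0,1],[0,0,1],[0,0,1],[0,0,1],[0,0,1],[0,0,1],[0,0,1],[0,0,1],[0,0,1],[0,0,0.41],[0,0,0]], jaw=[1,1,1,1,1,1,1,1,1,1,1,1], squeeze=50)

```text
t: 2.2
tcp_pos: [0.2177, 0.5858, 0.2313]
tcp_rot: [[0.035, 0.999, -0.0], [0.999, -0.035, 0.0], [0.0, -0.0, -1.0]]
contact_force: [0.6, -0.5, -0.2]
finger_gap: 0.999
grasp_force: 0.0
```

Run:
```python
from h import *
s=manip.observe(); print(s["t"],s["qpos"],s["tcp_pos"],s["tcp_rot"])
print("need",s["tcp_rot"].T@(np.array([.518,-.275,.231])-s["tcp_pos"])/.025)
```

```text
2.2 [1.096  0.0527 1.6129 0.     1.476  1.1309] [0.2177 0.5858 0.2313] [[ 0.0349  0.9994 -0.    ]
 [ 0.9994 -0.0349  0.    ]
 [ 0.     -0.     -1.    ]]
need [-33.9931  13.2069   0.012 ]
```

Call:
servo_tool(dp=[[-1,0.39,0],[-1,0.39,0],[-1,0.39,0],[-1,0.39,0],[-1,0.39,0],[-1,0.39,0],[-1,0.39,0],[-1,0.39,0],[-1,0.39,0],[-1,0.39,0],[-1,0.39,0],[-1,0.39,0]], rotation=[[0,0,0],[0,0,0],[0,0,0],[0,0,0],[0,0,0],[0,0,0],[0,0,0],[0,0,0],[0,0,0],[0,0,0],[0,0,0],[0,0,0]], jaw=[1,1,1,1,1,1,1,1,1,1,1,1])

```text
t: 3.2
tcp_pos: [0.3246, 0.2808, 0.2315]
tcp_rot: [[0.032, 0.999, 0.001], [0.999, -0.032, 0.0], [0.0, 0.001, -1.0]]
contact_force: [0.3, -0.1, 0.5]
finger_gap: 1.002
grasp_force: 0.0
```

Call:
servo_tool(dp=[[-1,0.39,0],[-1,0.39,0],[-1,0.39,0],[-1,0.39,0],[-1,0.39,0],[-1,0.39,0],[-1,0.39,0],[-1,0.39,0],[-1,0.39,0],[-1,0.39,0],[-1,0.39,0],[-1,0.39,0]], rotation=[[0,0,0],[0,0,0],[0,0,0],[0,0,0],[0,0,0],[0,0,0],[0,0,0],[0,0,0],[0,0,0],[0,0,0],[0,0,0],[0,0,0]], jaw=[1,1,1,1,1,1,1,1,1,1,1,1])

```text
t: 4.2
tcp_pos: [0.4313, -0.0232, 0.2316]
tcp_rot: [[0.033, 0.999, 0.001], [0.999, -0.033, -0.0], [-0.0, 0.001, -1.0]]
contact_force: [-0.2, -0.7, 0.5]
finger_gap: 1.003
grasp_force: 0.0
```

Call:
servo_tool(dp=[[-1,0.39,0],[-1,0.39,0],[-1,0.39,0],[-1,0.39,0],[-1,0.39,0],[-1,0.39,0],[-1,0.39,0],[-1,0.39,0],[-1,0.39,0],[-1,0.39,0]], rotation=[[0,0,0],[0,0,0],[0,0,0],[0,0,0],[0,0,0],[0,-1,0],[0,-1,0],[0,-1,0],[0,-1,0],[0,-0.36,0]], jaw=[1,1,1,1,1,1,1,1,1,1])

```text
t: 5.03
tcp_pos: [0.5201, -0.2688, 0.2588]
tcp_rot: [[0.024, 1.0, -0.019], [0.865, -0.03, -0.502], [-0.502, -0.004, -0.865]]
contact_force: [-0.1, 0.4, -0.1]
finger_gap: 0.999
grasp_force: 0.0
```

Run:
```python
from h import *
s=manip.observe(); print(s["t"],s["qpos"],s["tcp_pos"],s["tcp_rot"])
R=s["tcp_rot"]; g=s["tcp_pos"]-.019*R[:,2]
print("need for grasp pt",R.T@(np.array([.518,-.275,.044])-g)/.025)
```

```text
5.0333 [-0.3778 -0.1428  1.8192 -0.5116  1.3099 -0.253 ] [ 0.5201 -0.2688  0.2588] [[ 0.0243  0.9995 -0.0186]
 [ 0.8646 -0.0303 -0.5015]
 [-0.5018 -0.004  -0.865 ]]
need for grasp pt [ 4.0962 -0.0427  8.318 ]
```

Call:
servo_tool(dp=[[1,0,0.8],[1,0,0.8],[1,0,0.8],[1,0,0.8],[0.1,0,1],[0,0,1],[0,0,1],[0,0,1],[0,0,0.8],[0,0,0.44],[0,0,0],[0,0,0]], rotation=[[0,0,0],[0,0,0],[0,0,0],[0,0,0],[0,0,0],[0,0,0],[0,0,0],[0,0,0],[0,0,0],[0,0,0],[0,0,0],[0,0,0]], jaw=[1,1,1,1,1,1,1,1,1,1,1,1])

```text
t: 6.03
tcp_pos: [0.5195, -0.2863, 0.0266]
tcp_rot: [[0.029, 0.999, -0.018], [0.866, -0.034, -0.499], [-0.499, -0.001, -0.866]]
contact_force: [1.1, 0.9, 0.6]
finger_gap: 0.998
grasp_force: 0.0
```

Run:
```python
from h import *
s=manip.observe(); print(s["t"],s["qpos"],s["tcp_pos"],s["tcp_rot"])
R=s["tcp_rot"]; g=s["tcp_pos"]-.019*R[:,2]; print("g",g)
c=eyes.camera("scene"); a=cv2.resize(c["image"][130:220,150:270],(480,360))
c=eyes.camera("top"); b=cv2.resize(c["image"][180:280,350:450],(360,360))
cv2.imwrite("pics/p2.png",np.hstack([a,b][:2])[:, :800])
```

```text
6.0333 [-0.4097  0.1457  1.9557 -0.6174  0.9325 -0.027 ] [ 0.5195 -0.2863  0.0266] [[ 0.0292  0.9994 -0.0177]
 [ 0.8658 -0.0341 -0.4992]
 [-0.4995 -0.0007 -0.8663]]
g [ 0.5198 -0.2769  0.0431]
```

View pics/p2.png

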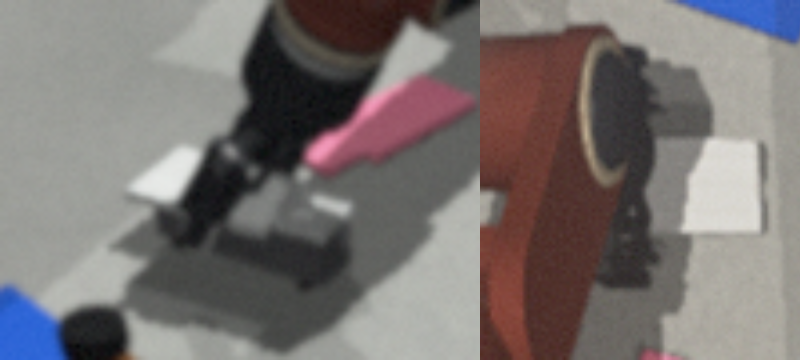

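The picture shows the fingers straddling the plate's long edges, on both sides of the block. I'll close them.

Call:
servo_tool(dp=[[0,0,0],[0,0,0],[0,0,0],[0,0,0],[0,0,0],[0,0,0],[0,0,0],[0,0,0]], rotation=[[0,0,0],[0,0,0],[0,0,0],[0,0,0],[0,0,0],[0,0,0],[0,0,0],[0,0,0]], jaw=[0,0,0,0,0,0,0,0], squeeze=60)

```text
t: 6.8
tcp_pos: [0.5206, -0.2862, 0.0282]
tcp_rot: [[0.03, 0.999, -0.015], [0.865, -0.034, -0.5], [-0.5, 0.002, -0.866]]
contact_force: [-0.9, 4.1, 6.0]
finger_gap: 0.688
grasp_force: 65.1
```

Call:
servo_tool(dp=[[-0.25,0,-0.43],[-0.5,0,-0.87],[-0.5,0,-0.87],[-0.5,0,-0.87],[-0.5,0,-0.87],[-0.5,0,-0.87],[0,0,0]], rotation=[[0,0,0],[0,0,0],[0,0,0],[0,0,0],[0,0,0],[0,0,0],[0,0,0]], jaw=[0,0,0,0,0,0,0])

```text
t: 7.38
tcp_pos: [0.5226, -0.2875, 0.1721]
tcp_rot: [[0.034, 0.999, -0.008], [0.863, -0.033, -0.504], [-0.504, 0.01, -0.864]]
contact_force: [1.3, -0.0, -0.6]
finger_gap: 0.686
grasp_force: 65.1
```

Run:
```python
from h import *
for n in ["top","scene"]:
    c=dict(np.load(n+"0.npz")); W=cloud(c); x,y,z=W[...,0],W[...,1],W[...,2]
    m=(x>.46)&(x<.58)&(y>-.08)&(y<.1)
    for lo in [.055,.065,.075,.085,.095,.102]:
        k=m&(z>lo)&(z<lo+.01)&(abs(x-.522)<.018)
        if k.sum()>3: print(n,lo,k.sum(),"y pct",np.percentile(y[k],[2,10,50,90,98]),"y0",np.percentile((y-(z-.03)*np.tan(np.radians(20)))[k],[2,10,30,50]))
    k=m&(z>.018)&(z<.036)&(y<.005); print("lip/ledge",k.sum(),[ (np.round(a,3),round(np.median(z[k&(y>a)&(y<a+.004)]),4)) for a in np.arange(-.04,.005,.004) if (k&(y>a)&(y<a+.004)).any()])
    k=m&(z>.005)&(z<.015); print("base y",np.percentile(y[k&(abs(x-.522)<.04)],[.5,2,98,99.5]),"x",np.percentile(x[k&(abs(y-.012)<.05)],[.5,2,98,99.5]))
s=manip.observe(); print(s["t"],s["tcp_pos"],s["contact_force"],s["finger_gap"],s["qpos"])
```

```text
top 0.055 33 y pct [0.0091 0.0091 0.0112 0.0135 0.0346] y0 [-0.0013 -0.0008 -0.0003  0.0001]
top 0.065 26 y pct [0.0132 0.0133 0.0153 0.0165 0.0187] y0 [-0.0009 -0.0007 -0.0002  0.0002]
top 0.075 32 y pct [0.0165 0.0173 0.0193 0.0195 0.0215] y0 [-0.0018 -0.0014 -0.0004 -0.    ]
top 0.085 30 y pct [0.0194 0.0213 0.0215 0.0237 0.0266] y0 [-0.0017 -0.0011 -0.0003  0.0001]
top 0.095 46 y pct [0.0233 0.0234 0.0272 0.0339 0.0342] y0 [-0.0014 -0.0011 -0.0001  0.0009]
top 0.102 68 y pct [0.0252 0.0271 0.0295 0.0337 0.034 ] y0 [-0.0019 -0.0011  0.0008  0.0027]
lip/ledge 209 [(np.float64(-0.024), np.float64(0.0318)), (np.float64(-0.02), np.float64(0.0334)), (np.float64(-0.016), np.float64(0.0262)), (np.float64(-0.012), np.float64(0.0321)), (np.float64(-0.008), np.float64(0.0314)), (np.float64(-0.004), np.float64(0.0306)), (np.float64(-0.0), np.float64(0.0303)), (np.float64(0.004), np.float64(0.0343))]
base y [-0.0443 -0.0418  0.0655  0.0671] x [0.4759 0.478  0.5663 0.5686]
scene 0.055 49 y pct [0.0108 0.013  0.029  0.0364 0.0369] y0 [-0.0005  0.0023  0.0077  0.0188]
scene 0.065 47 y pct [0.014
[... 286 characters left out ...]
0.032  0.0349 0.0352] y0 [-0.0007  0.0012  0.004   0.0062]
scene 0.102 45 y pct [0.0277 0.0288 0.0319 0.0349 0.0354] y0 [-0.0004  0.001   0.0026  0.0045]
lip/ledge 139 [(np.float64(-0.024), np.float64(0.0302)), (np.float64(-0.02), np.float64(0.0327)), (np.float64(-0.016), np.float64(0.0342)), (np.float64(-0.012), np.float64(0.0339)), (np.float64(-0.008), np.float64(0.0329)), (np.float64(-0.004), np.float64(0.0303)), (np.float64(-0.0), np.float64(0.0302)), (np.float64(0.004), np.float64(0.028))]
base y [-0.0421 -0.0409  0.0674  0.0682] x [0.4782 0.481  0.5669 0.5677]
7.3833 [ 0.5226 -0.2875  0.1721] [ 1.2753 -0.0162 -0.5667] 0.6856178919052105 [-0.4091 -0.0575  1.8899 -0.5353  1.1484 -0.1891]
```

Call:
servo_tool(dp=[[0,0,0],[0,0,0],[0,0,0],[0,0,0],[0,0,0],[0,0,0],[0,0,0],[0,0,0],[0,0,0],[0,0,0],[0,0,0],[0,0,0]], rotation=[[0,0.5,0],[0,1,0],[0,1,0],[0,1,0],[0,1,0],[0,1,0],[0,1,0],[0,1,0],[0,1,0],[0,1,0],[0,0.68,0],[0,0,0]], jaw=[0,0,0,0,0,0,0,0,0,0,0,0])

```text
t: 8.38
tcp_pos: [0.5179, -0.2874, 0.1605]
tcp_rot: [[0.032, 0.999, 0.021], [0.762, -0.038, 0.646], [0.646, -0.005, -0.763]]
contact_force: [-1.4, 0.3, -3.0]
finger_gap: 0.687
grasp_force: 65.0
```

Run:
```python
from h import *
s=manip.observe(); R=s["tcp_rot"]; print(s["t"],s["qpos"],s["tcp_pos"],R)
print("to high hover",R.T@(np.array([.522,.045,.19])-s["tcp_pos"])/.025)
c=eyes.camera("top"); W=cloud(c)
d=[o for o in eyes.outline_of("top","coupon_mid")]
for o in d: 
    P=W[o["pixels"]]; print(o["pixel"],o["conf"],len(P),np.nanmean(P,0))
    if abs(np.nanmean(P[:,0])-.52)<.1 and np.nanmean(P[:,2])>.1:
        P=P[~np.isnan(P[:,0])];q=(P-s["tcp_pos"])@R; print("tool pct",np.percentile(q,[1,5,50,95,99],axis=0)*1000); np.save("q.npy",q)
a=c["image"][150:290,330:490]; a=cv2.resize(a,(400,350))
c=eyes.camera("scene"); b=cv2.resize(c["image"][80:220,130:290],(400,350)); cv2.imwrite("pics/p3.png",np.hstack([a,b]))
```

```text
8.3833 [-0.8475  0.32    1.546   0.4723  1.8012 -0.8243] [ 0.5179 -0.2874  0.1605] [[ 0.0318  0.9993  0.0205]
 [ 0.7624 -0.0375  0.646 ]
 [ 0.6463 -0.0049 -0.7631]]
to high hover [10.9058 -0.3412  7.693 ]
[221.3, 426.4] 0.68 273 [ 0.5248 -0.2989  0.1757]
tool pct [[-162.347   -27.3153  -55.9134]
 [-160.1506  -23.4188  -54.7181]
 [  29.7752    6.3987  -34.3565]
 [  61.6752   49.6596   76.6024]
 [  64.0793   60.3974   89.5761]]
[169.5, 415.5] 0.67 1340 [ 0.6683 -0.3381  0.0073]
[309.8, 398.4] 0.64 1550 [ 0.3379 -0.2724  0.0071]
[117.5, 212.8] 0.16 895 [0.7768 0.1465 0.071 ]
```

View pics/p3.png

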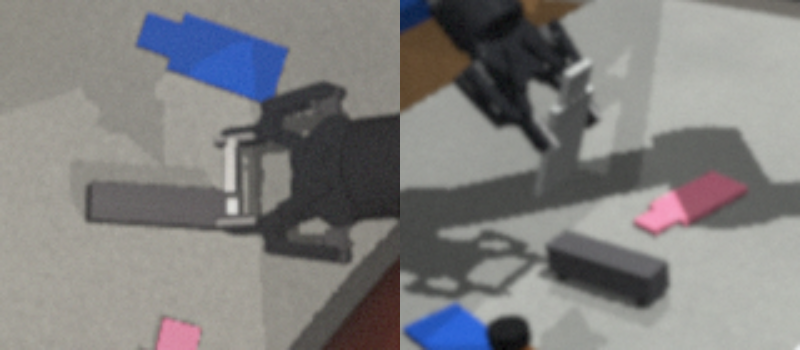

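The picture shows the coupon upright in the grip, tab up, leaning as planned. Carrying it over to above the easel.

Call:
servo_tool(dp=[[0.9,-0.03,0.64],[0.9,-0.03,0.64],[0.9,-0.03,0.64],[0.9,-0.03,0.64],[0.9,-0.03,0.64],[0.9,-0.03,0.64],[0.9,-0.03,0.64],[0.9,-0.03,0.64],[0.9,-0.03,0.64],[0.9,-0.03,0.64],[0.9,-0.03,0.64],[0.9,-0.03,0.64]], rotation=[[0,0,0],[0,0,0],[0,0,0],[0,0,0],[0,0,0],[0,0,0],[0,0,0],[0,0,0],[0,0,0],[0,0,0],[0,0,0],[0,0,0]], jaw=[0,0,0,0,0,0,0,0,0,0,0,0])

```text
t: 9.53
tcp_pos: [0.5214, 0.0465, 0.1922]
tcp_rot: [[0.023, 0.999, 0.023], [0.767, -0.033, 0.641], [0.641, 0.003, -0.767]]
contact_force: [0.6, -0.9, -2.3]
finger_gap: 0.688
grasp_force: 65.1
```

Call:
servo_tool(dp=[[0,0,0]], rotation=[[0,0,0]], jaw=[0])

```text
t: 9.62
tcp_pos: [0.5208, 0.0489, 0.1926]
tcp_rot: [[0.019, 1.0, 0.02], [0.766, -0.028, 0.642], [0.642, 0.003, -0.766]]
contact_force: [-0.7, -0.7, -1.7]
finger_gap: 0.683
grasp_force: 65.3
```

```bash
cat > pl.py <<'E'
from h import *
from scipy.spatial.transform import Rotation as Ro
s=manip.observe(); R=s["tcp_rot"]; p=s["tcp_pos"]; print(s["t"],p,s["qpos"])
ut=np.array([.866,0,-.5]); nt=np.array([-.5,0,-.866]); mt=np.array([.002,0,-.019])
u=R@ut; n=R@nt; mid=p+R@mt; foot_rear=mid-.07*u-.004*n
print("u",u,"lean",np.degrees(np.arccos(u[2])),"foot rear corner",foot_rear)
a=np.array([0.038*.342,.342,.94]); f=np.array([-.038*.94,-.94,.342])
print("corner rel seat: along slope, front, lateral",(foot_rear-[.522,0,.03])@np.array([a,f,[1,-.038,0]]).T*1000)
print("slope dir in tool",R.T@a,"front",R.T@f)
seat=np.array([.522,0,.03])
for up,fr in [(.03,.003),(.003,.003),(0,0)]:
    print(up,fr,"need",R.T@(seat+up*a+fr*f-foot_rear)/.025)
E
python3 pl.py
```

```text
9.6167 [0.5208 0.0489 0.1926] [-0.3884 -0.0835  1.9264  0.646   1.581  -0.4499]
u [0.0066 0.3424 0.9395] lean 20.028448645570077 foot rear corner [0.5201 0.018  0.1413]
corner rel seat: along slope, front, lateral [110.7758  21.2435  -2.6295]
slope dir in tool [ 0.8662  0.0064 -0.5005] front [-0.5011 -0.0084 -0.8664]
0.03 0.003 need [-2.4312  0.0907  2.2478]
0.003 0.003 need [-3.3667  0.0838  2.7884]
0 0 need [-3.4105  0.0841  2.9524]
```

Call:
servo_tool(dp=[[-0.6,0.02,0.56],[-0.6,0.02,0.56],[-0.6,0.02,0.56],[-0.6,0.02,0.56],[-0.3,0,0.17],[-0.3,0,0.17],[-0.2,0,0.12],[0,0,0],[0,0,0]], rotation=[[0,0,0],[0,0,0],[0,0,0],[0,0,0],[0,0,0],[0,0,0],[0,0,0],[0,0,0],[0,0,0]], jaw=[0,0,0,0,0,0,0,0,0])

```text
t: 10.37
tcp_pos: [0.5234, 0.0262, 0.0884]
tcp_rot: [[0.026, 0.999, 0.022], [0.766, -0.034, 0.643], [0.643, 0.001, -0.766]]
contact_force: [-0.8, 1.6, -2.4]
finger_gap: 0.687
grasp_force: 65.3
```

```bash
python3 pl.py
python3 - <<'E'
from h import *
print(manip.observe()["contact_force"])
c=eyes.camera("scene"); cv2.imwrite("pics/p4.png",np.hstack([cv2.resize(c["image"][110:250,240:400],(400,350),interpolation=cv2.INTER_CUBIC),cv2.resize(eyes.camera("top")["image"][170:280,210:335],(400,350),interpolation=cv2.INTER_CUBIC)]))
E
```

```text
10.3667 [0.5234 0.0262 0.0884] [-0.4262  0.078   1.961   0.6424  1.4437 -0.5897]
u [0.0112 0.3417 0.9397] lean 19.9944463384579 foot rear corner [ 0.5224 -0.0046  0.0371]
corner rel seat: along slope, front, lateral [5.1017 6.7248 0.5753]
slope dir in tool [ 0.8665  0.0018 -0.5   ] front [-0.5006 -0.0035 -0.8667]
0.03 0.003 need [ 0.9374 -0.0207 -0.3691]
0.003 0.003 need [ 0.0016 -0.0226  0.1709]
0 0 need [-0.0423 -0.0224  0.3349]
[-0.7683  1.5548 -2.4083]
```

View pics/p4.png

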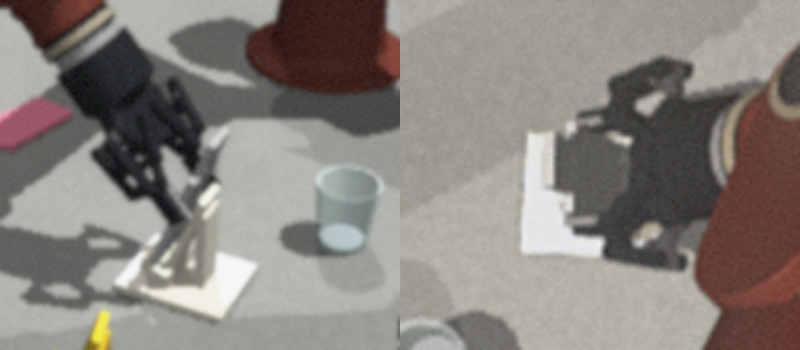

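The picture shows the coupon over the ledge with its rear face towards the back, tab up. The foot is still about 6.7 mm forward, so I'll move it back first and then down.

Call:
servo_tool(dp=[[0.05,0,0.09],[0.05,0,0.09],[0,0,0],[0,0,0],[-0.07,0,0.04],[-0.07,0,0.04],[0,0,0],[0,0,0]], rotation=[[0,0,0],[0,0,0],[0,0,0],[0,0,0],[0,0,0],[0,0,0],[0,0,0],[0,0,0]], jaw=[0,0,0,0,0,0,0,0])

```text
t: 11.13
tcp_pos: [0.5239, 0.03, 0.0837]
tcp_rot: [[0.026, 0.999, 0.022], [0.764, -0.034, 0.644], [0.645, 0.0, -0.764]]
contact_force: [-1.4, 1.3, 5.2]
finger_gap: 0.688
grasp_force: 65.7
```

```bash
python3 pl.py
```

```text
11.1333 [0.5239 0.03   0.0837] [-0.4204  0.0853  1.9635  0.6473  1.4343 -0.5917]
u [0.0111 0.3393 0.9406] lean 19.849903913127097 foot rear corner [ 0.5228 -0.0007  0.0323]
corner rel seat: along slope, front, lateral [1.9158 1.4415 0.8678]
slope dir in tool [ 0.8677  0.0018 -0.4978] front [-0.4984 -0.0036 -0.868 ]
0.03 0.003 need [ 0.9438 -0.0329 -0.6133]
0.003 0.003 need [ 0.0067 -0.0348 -0.0757]
0 0 need [-0.0377 -0.0346  0.0882]
```

Call:
servo_tool(dp=[[0.03,0,0.05],[-0.02,0,0.01],[0,0,0],[0,0,0]], rotation=[[0,0,0],[0,0,0],[0,0,0],[0,0,0]], jaw=[0,0,0,0])

```text
t: 11.47
tcp_pos: [0.524, 0.0307, 0.0833]
tcp_rot: [[0.025, 0.999, 0.022], [0.764, -0.034, 0.644], [0.644, 0.0, -0.765]]
contact_force: [-3.6, -0.6, 9.2]
finger_gap: 0.685
grasp_force: 66.1
```

Call:
servo_tool(dp=[[0,0,0],[0,0,0],[0,0,0],[0,0,0],[0,0,0],[0,0,0]], rotation=[[0,0,0],[0,0,0],[0,0,0],[0,0,0],[0,0,0],[0,0,0]], jaw=[0.72,0.76,0.85,1,1,1])

```text
t: 11.97
tcp_pos: [0.5233, 0.0309, 0.0811]
tcp_rot: [[0.026, 0.999, 0.022], [0.765, -0.034, 0.643], [0.643, -0.0, -0.766]]
contact_force: [0.5, -0.4, -0.9]
finger_gap: 1.0
grasp_force: 0.0
```

Call:
servo_tool(dp=[[0,0,-0.4],[0,0,-0.8],[0,0,-1],[0,0,-1],[0,0,-1],[0,0,-1],[0,0,-1],[0,0,0]], rotation=[[0,0,0],[0,0,0],[0,0,0],[0,0,0],[0,0,0],[0,0,0],[0,0,0],[0,0,0]], jaw=[1,1,1,1,1,1,1,1])

```text
t: 12.63
tcp_pos: [0.5222, -0.0724, 0.205]
tcp_rot: [[0.024, 0.999, 0.029], [0.768, -0.037, 0.639], [0.64, 0.008, -0.769]]
contact_force: [0.8, 0.1, 0.2]
finger_gap: 0.999
grasp_force: 0.0
```

Run:
```python
from h import *
s=manip.observe(); print(s["t"],s["tcp_pos"],s["tcp_rot"],s["qpos"])
for n in ["top","scene"]:
    c=eyes.camera(n); W=cloud(c); x,y,z=W[...,0],W[...,1],W[...,2]
    m=(x>.46)&(x<.58)&(y>-.0)&(y<.1)
    a=np.array([0,.342,.94]); f=np.array([0,-.94,.342]); d=W-[.522,0,.03]
    S=d@a*1000; F=d@f*1000
    for lo in range(85,150,10):
        k=m&(S>lo)&(S<lo+10)&(F>-10)&(F<25)
        if k.sum()>3: print(n,lo,k.sum(),"front",np.percentile(F[k],[10,50,90]),"x",np.percentile(x[k],[2,98]))
    k=m&(S>100)&(F>-10)&(F<25); print("top S",np.percentile(S[k],[90,98,100]))
    k=k&(S>108); q=W[k]; print("tab xy yaw",cv2.minAreaRect((q[:,:2]*1000).astype(np.float32)))
    cv2.imwrite(f"pics/p5{n}.png",c["image"])
    np.savez(n+"5.npz",**{k:np.array(v) for k,v in c.items()})
a=cv2.imread("pics/p5scene.png")[110:250,240:400]; b=cv2.imread("pics/p5top.png")[170:280,210:335]
cv2.imwrite("pics/p5.png",np.hstack([cv2.resize(i,(400,350),interpolation=cv2.INTER_CUBIC) for i in (a,b)]))
```

```text
12.6333 [ 0.5222 -0.0724  0.205 ] [[ 0.0235  0.9993  0.0294]
 [ 0.7684 -0.0369  0.639 ]
 [ 0.6396  0.0076 -0.7687]] [-0.5843  0.0008  1.8217  0.5867  1.6974 -0.5886]
top 85 47 front [6.171  7.8695 9.8752] x [0.497  0.5547]
top 95 77 front [2.9504 7.7191 9.0708] x [0.4984 0.5561]
top 105 44 front [4.1385 7.7083 9.0599] x [0.4977 0.5529]
top 115 34 front [6.4159 8.2014 9.2903] x [0.5091 0.5441]
top 125 33 front [7.0942 8.111  9.0938] x [0.5094 0.5424]
top 135 77 front [1.5369 5.7024 8.2786] x [0.5105 0.5437]
top S [140.2736 141.2556 142.5517]
tab xy yaw ((522.3010864257812, 38.03337478637695), (18.35755729675293, 44.93502426147461), 87.59136962890625)
scene 85 27 front [-0.6371  1.4627  7.3968] x [0.5015 0.5556]
scene 95 30 front [-0.2757  2.3296  8.1491] x [0.5067 0.5561]
scene 105 28 front [-0.2842  3.1225  7.2229] x [0.5059 0.5544]
scene 115 24 front [0.0236 2.7535 7.6474] x [0.5134 0.5451]
scene 125 24 front [-0.134   2.1614  7.7021] x [0.5119 0.5451]
scene 135 49 front [0.433  4.0758 7.3751] x [0.5094 0.5447]
top S [141.1622 142.382  142.8887]
tab xy yaw ((527.4385375976562, 42.0028076171875), (14.832662582397461, 37.814720153808594), 77.70944213867188)
```

View pics/p5.png

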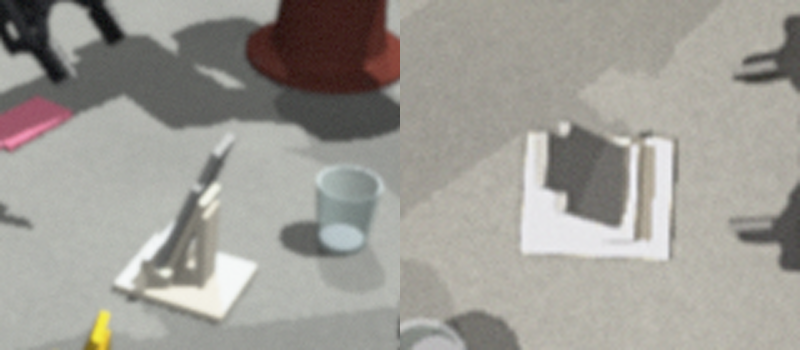

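The coupon rests seated against the back with its foot on the ledge (front face 8 mm off the back, top at S≈140 mm), released and tab up. Next I'll work out the regrasp by the tab faces.

```bash
cat > rg.py <<'E'
from h import *
from scipy.spatial.transform import Rotation as Ro
s=manip.observe(); R=s["tcp_rot"]; p=s["tcp_pos"]; print(s["t"],p,s["qpos"],s["contact_force"],s["finger_gap"])
az=np.radians(87.8); e=np.array([np.cos(az),np.sin(az),0]); Z=np.array([0,0,1.]); t=np.radians(20)
a=np.sin(t)*e+np.cos(t)*Z; f=-np.cos(t)*e+np.sin(t)*Z; l=np.cross(a,f)
T=np.stack([l,f,-a],1)
rv=Ro.from_matrix(R.T@T).as_rotvec(); print("rotvec units",rv/.12)
seat=np.array([.522,0,.03])
for S in (.19,.104):
    tgt=seat+S*a+.004*f+.003*l; print(S,"target",tgt,"in tool now",R.T@(tgt-p)/.025,"in final frame",T.T@(tgt-p)/.025)
E
python3 rg.py
```

```text
12.7333 [ 0.5205 -0.0697  0.201 ] [-0.5817  0.0028  1.8278  0.5867  1.6953 -0.5886] [ 0.002   0.4163 -0.7075] 0.9982180696764095
rotvec units [-6.7834 -6.8018 11.8011]
0.19 target [0.5273 0.0611 0.2099] in tool now [4.2442 0.0909 3.0876] in final frame [ 0.0744 -4.7983 -2.1272]
0.104 target [0.5262 0.0317 0.1291] in tool now [1.2668 0.0812 4.8106] in final frame [ 0.0744 -4.7983  1.3128]
```

Call:
servo_tool(dp=[[0.64,0,-0.77],[0.64,0,-0.77],[0,0,0],[0,0,0],[0,0,0],[0,0,0],[0,0,0],[0,0,0],[0,0,0],[0,0,0],[0,0,0],[0,0,0]], rotation=[[0,0,0],[0,0,0],[-0.424,-0.425,0.738],[-0.424,-0.425,0.738],[-0.424,-0.425,0.738],[-0.424,-0.425,0.738],[-0.424,-0.425,0.738],[-0.424,-0.425,0.738],[-0.424,-0.425,0.738],[-0.424,-0.425,0.738],[-0.424,-0.425,0.738],[-0.424,-0.425,0.738]], jaw=[1,1,1,1,1,1,1,1,1,1,0.5,0.5])

```text
t: 13.73
tcp_pos: [0.5189, -0.0682, 0.2484]
tcp_rot: [[0.842, 0.5, 0.201], [0.507, -0.862, 0.018], [0.183, 0.087, -0.979]]
contact_force: [-0.1, -0.2, -0.1]
finger_gap: 0.748
grasp_force: 0.0
```

Call:
servo_tool(dp=[[0,0,0],[0,0,0],[0,0,0],[0,0,0],[0,0,0],[0,0,0],[0,0,0],[0,0,0]], rotation=[[-0.424,-0.425,0.738],[-0.424,-0.425,0.738],[-0.424,-0.425,0.738],[-0.424,-0.425,0.738],[-0.424,-0.425,0.738],[-0.424,-0.425,0.738],[0,0,0],[0,0,0]], jaw=[0.5,0.5,0.5,0.5,0.5,0.5,0.5,0.5])

```text
t: 14.4
tcp_pos: [0.5195, -0.0678, 0.2479]
tcp_rot: [[0.999, -0.029, -0.017], [-0.033, -0.94, -0.339], [-0.006, 0.339, -0.941]]
contact_force: [0.4, 0.1, -0.3]
finger_gap: 0.499
grasp_force: 0.0
```

```bash
python3 rg.py
```

```text
14.4 [ 0.5195 -0.0678  0.2479] [-0.0906 -0.1895  1.8433 -0.3473  1.4786  1.5432] [ 0.4001  0.0732 -0.3171] 0.49855443357296186
rotvec units [-0.025   0.0296  0.0561]
0.19 target [0.5273 0.0611 0.2099] in tool now [ 0.1517 -5.3712 -0.322 ] in final frame [ 0.1167 -5.3711 -0.3377]
0.104 target [0.5262 0.0317 0.1291] in tool now [ 0.1639 -5.3608  3.1179] in final frame [ 0.1167 -5.3711  3.1023]
```

Call:
servo_tool(dp=[[0.03,-0.9,-0.05],[0.03,-0.9,-0.05],[0.03,-0.9,-0.05],[0.03,-0.9,-0.05],[0.03,-0.9,-0.05],[0.03,-0.87,-0.05],[0,0,0],[0,0,0]], rotation=[[-0.02,0.03,0.05],[0,0,0],[0,0,0],[0,0,0],[0,0,0],[0,0,0],[0,0,0],[0,0,0]], jaw=[0.5,0.5,0.5,0.5,0.5,0.5,0.5,0.5])

```text
t: 15.07
tcp_pos: [0.5293, 0.0594, 0.2104]
tcp_rot: [[0.999, -0.038, -0.012], [-0.04, -0.939, -0.342], [0.002, 0.343, -0.939]]
contact_force: [0.7, 0.2, 0.4]
finger_gap: 0.499
grasp_force: 0.0
```

```bash
python3 rg.py
```

```text
15.0667 [0.5293 0.0594 0.2104] [ 0.1493 -0.0886  1.8162 -0.3449  1.4859  1.8022] [0.6905 0.2459 0.3773] 0.49921291240232596
rotvec units [ 0.0056 -0.0109 -0.0159]
0.19 target [0.5273 0.0611 0.2099] in tool now [-0.0791 -0.0649 -0.0036] in final frame [-0.079  -0.065  -0.0034]
0.104 target [0.5262 0.0317 0.1291] in tool now [-0.0836 -0.0672  3.4364] in final frame [-0.079  -0.065   3.4366]
```

Call:
servo_tool(dp=[[-0.04,-0.03,0.6],[-0.04,-0.03,0.8],[0,0,0.8],[0,0,0.7],[0,0,0.54],[0,0,0],[0,0,0]], rotation=[[0,0,0],[0,0,0],[0,0,0],[0,0,0],[0,0,0],[0,0,0],[0,0,0]], jaw=[0.5,0.5,0.5,0.5,0.5,0.5,0.5])

```text
t: 15.65
tcp_pos: [0.5266, 0.0305, 0.1297]
tcp_rot: [[0.999, -0.042, -0.012], [-0.043, -0.938, -0.343], [0.003, 0.343, -0.939]]
contact_force: [-0.0, -0.2, 0.6]
finger_gap: 0.497
grasp_force: 0.0
```

```bash
python3 rg.py
```

```text
15.65 [0.5266 0.0305 0.1297] [ 0.0973 -0.0337  1.905  -0.3572  1.3341  1.8078] [-0.0262 -0.1918  0.6128] 0.49732849504672794
rotvec units [ 0.0082 -0.0065 -0.0468]
0.19 target [0.5273 0.0611 0.2099] in tool now [-0.0166 -0.0475 -3.4347] in final frame [-0.019  -0.051  -3.4346]
0.104 target [0.5262 0.0317 0.1291] in tool now [-0.0193 -0.0509  0.0053] in final frame [-0.019  -0.051   0.0054]
```

Call:
servo_tool(dp=[[-0.02,-0.05,0],[0,0,0],[0,0,0],[0,0,0],[0,0,0],[0,0,0],[0,0,0],[0,0,0],[0,0,0]], rotation=[[0,0,-0.04],[0,0,0],[0,0,0],[0,0,0],[0,0,0],[0,0,0],[0,0,0],[0,0,0],[0,0,0]], jaw=[0.4,0.3,0.2,0.12,0.05,0,0,0,0], squeeze=60)

```text
t: 16.4
tcp_pos: [0.5274, 0.0319, 0.131]
tcp_rot: [[0.999, -0.037, -0.01], [-0.038, -0.938, -0.345], [0.004, 0.345, -0.939]]
contact_force: [-0.8, -2.9, 6.5]
finger_gap: 0.084
grasp_force: 59.2
```

```bash
python3 rg.py
```

```text
16.4 [0.5274 0.0319 0.131 ] [ 0.101  -0.034   1.9033 -0.3596  1.3349  1.8062] [-0.8461 -2.9437  6.5292] 0.08369741448354476
rotvec units [ 0.0261 -0.0305 -0.0059]
0.19 target [0.5273 0.0611 0.2099] in tool now [-0.0338 -0.0053 -3.3651] in final frame [-0.0461 -0.0159 -3.3649]
0.104 target [0.5262 0.0317 0.1291] in tool now [-0.0464 -0.0161  0.0749] in final frame [-0.0461 -0.0159  0.0751]
```

Call:
servo_tool(dp=[[0,0,-0.3],[0,0,-0.7],[0,0,-1],[0,0,-1],[0,0,-1],[0,0,-1],[0,0,-1],[0,0,-1],[0,0,-0.5],[0,0,0]], rotation=[[0,0,0],[0,0,0],[0,0,0],[0,0,0],[0,0,0],[0,0,0],[0,0,0],[0,0,0],[0,0,0],[0,0,0]], jaw=[0,0,0,0,0,0,0,0,0,0])

```text
t: 17.23
tcp_pos: [0.5299, 0.0982, 0.3085]
tcp_rot: [[0.999, -0.037, -0.006], [-0.036, -0.939, -0.341], [0.007, 0.341, -0.94]]
contact_force: [0.5, 0.8, -1.1]
finger_gap: 0.086
grasp_force: 59.4
```

```bash
cat > rk.py <<'E'
from h import *
# rack geometry from the stored first views: yaw, groove walls
for n in ["top","scene"]:
    c=dict(np.load(n+"0.npz")); W=cloud(c); x,y,z=W[...,0],W[...,1],W[...,2]
    m=(x>.40)&(x<.56)&(y>.22)&(y<.40)
    k=m&(z>.086)&(z<.105); p=W[k]
    print(n,"z pct",np.percentile(p[:,2],[5,50,95]))
    # yaw by the best sharpness of the outer long walls
    best=[]
    for d in np.arange(4,14,.25):
        t=np.radians(d); yv=p[:,0]*np.cos(t)+p[:,1]*np.sin(t)   # rack y
        h,_=np.histogram(yv,np.arange(.45,.62,.001)); best.append((np.sum(h.astype(float)**2),d))
    d=sorted(best)[::-1][:4]; print("yaw",d)
    d=np.mean([b for _,b in d]); t=np.radians(d); yd=np.array([np.cos(t),np.sin(t)]); xd=np.array([-yd[1],yd[0]])
    yv=p[:,:2]@yd; xv=p[:,:2]@xd
    print("y range",np.percentile(yv,[.5,2,98,99.5]),"x range",np.percentile(xv,[.5,2,98,99.5]))
    cy=(np.percentile(yv,1)+np.percentile(yv,99))/2; cx=(np.percentile(xv,1)+np.percentile(xv,99))/2
    print("centre",cx*xd+cy*yd, "free slot",(cx+.026)*xd+cy*yd)
    k=m&(z>.13)&(z<.165); q=W[k]; sx=q[:,:2]@xd; sy=q[:,:2]@yd
    print("spare x",np.percentile(sx,[2,50,98])-cx,"y",np.percentile(sy,[2,50,98])-cy)
    hist=[(round(b*1000),int(((xv-cx>b)&(xv-cx<b+.004)&(yv<cy)).sum()),int(((xv-cx>b)&(xv-cx<b+.004)&(yv>cy)).sum())) for b in np.arange(-.06,.06,.004)]; print(hist)
E
python3 rk.py; python3 -c "
from h import *
s=manip.observe(); print(s['t'],s['tcp_pos'],s['tcp_rot'],s['finger_gap'],s['contact_force'])"
```

```text
top z pct [0.0883 0.0961 0.1003]
yaw [(np.float64(11330.0), np.float64(9.0)), (np.float64(11112.0), np.float64(9.25)), (np.float64(10992.0), np.float64(7.75)), (np.float64(10960.0), np.float64(8.75))]
y range [0.4815 0.4817 0.561  0.5617] x range [0.1766 0.1778 0.2774 0.2797]
centre [0.481  0.3041] free slot [0.4771 0.3298]
spare x [-0.0301 -0.0281 -0.022 ] y [-0.0176 -0.0004  0.017 ]
[(-60, 0, 0), (-56, 0, 0), (-52, 11, 12), (-48, 7, 7), (-44, 8, 9), (-40, 16, 15), (-36, 18, 19), (-32, 37, 41), (-28, 10, 8), (-24, 11, 6), (-20, 11, 3), (-16, 8, 10), (-12, 9, 8), (-8, 8, 9), (-4, 7, 9), (0, 9, 8), (4, 8, 7), (8, 8, 8), (12, 12, 14), (16, 21, 21), (20, 10, 10), (24, 6, 8), (28, 12, 8), (32, 23, 23), (36, 10, 14), (40, 7, 8), (44, 9, 8), (48, 8, 6), (52, 0, 3), (56, 0, 0)]
scene z pct [0.0869 0.0952 0.0987]
yaw [(np.float64(25183.0), np.float64(8.75)), (np.float64(24853.0), np.float64(9.0)), (np.float64(24699.0), np.float64(8.5)), (np.float64(24311.0), np.float64(8.25))]
y range [0.4798 0.4814 0.562  0.5624] x range [0.178  0.1796 0.2794 0.2807]
centre [0.4809 0.3048] free slot [0.477  0.3305]
spare x [-0.0295 -0.026  -0.0217] y [-0.017   0.0119  0.0184]
[(-60, 0, 0), (-56, 0, 0), (-52, 13, 13), (-48, 11, 13), (-44, 11, 14), (-40, 16, 14), (-36, 18, 22), (-32, 16, 27), (-28, 0, 21), (-24, 0, 17), (-20, 1, 19), (-16, 11, 17), (-12, 13, 14), (-8, 12, 13), (-4, 13, 13), (0, 12, 12), (4, 12, 14), (8, 12, 14), (12, 17, 12), (16, 17, 20), (20, 10, 16), (24, 15, 16), (28, 11, 14), (32, 20, 21), (36, 15, 14), (40, 11, 16), (44, 13, 14), (48, 12, 14), (52, 1, 2), (56, 0, 0)]
17.2333 [0.5299 0.0982 0.3085] [[ 0.9993 -0.0366 -0.0057]
 [-0.0364 -0.9395 -0.3406]
 [ 0.0071  0.3406 -0.9402]] 0.08634226109713342 [ 0.4811  0.8001 -1.0905]
```

```bash
cat > sl.py <<'E'
from h import *
from scipy.spatial.transform import Rotation as Ro
s=manip.observe(); R=s["tcp_rot"]; p=s["tcp_pos"]; print(s["t"],p,s["qpos"],s["contact_force"],s["finger_gap"])
t=np.radians(8.75); X=np.array([np.cos(t),np.sin(t),0]); Zt=np.array([0,0,-1.]); T=np.stack([X,np.cross(Zt,X),Zt],1)
print("rotvec units",Ro.from_matrix(R.T@T).as_rotvec()/.12)
for h in (.30,.23,.12): print(h,"need in tool",R.T@(np.array([.477,.330,h])-p)/.025,"final frame",T.T@(np.array([.477,.330,h])-p)/.025)
E
python3 sl.py
```

```text
17.2333 [0.5299 0.0982 0.3085] [ 0.2174 -0.1177  1.6793 -0.3391  1.6586  1.8092] [ 0.4811  0.8001 -1.0905] 0.08634226109713342
rotvec units [ 2.8932  0.2157 -1.5701]
0.3 need in tool [-2.4536 -8.7501 -2.8249] final frame [-0.6802 -9.486   0.3416]
0.23 need in tool [-2.4734 -9.7037 -0.1924] final frame [-0.6802 -9.486   3.1416]
0.12 need in tool [ -2.5045 -11.2023   3.9444] final frame [-0.6802 -9.486   7.5416]
```

Rotate to upright with the rack's yaw (4 rows), then translate.

Call:
servo_tool(dp=[[0,0,0],[0,0,0],[0,0,0],[0,0,0],[0,-0.8,0],[0,-0.9,0],[0,-0.9,0],[0,-0.9,0],[0,0,0]], rotation=[[0.72,0.05,-0.39],[0.72,0.05,-0.39],[0.72,0.05,-0.39],[0.72,0.05,-0.39],[0,0,0],[0,0,0],[0,0,0],[0,0,0],[0,0,0]], jaw=[0,0,0,0,0,0,0,0,0])

```text
t: 17.98
tcp_pos: [0.5142, 0.1858, 0.3024]
tcp_rot: [[0.988, 0.152, -0.011], [0.152, -0.988, -0.003], [-0.011, 0.001, -1.0]]
contact_force: [-0.2, 0.3, -1.2]
finger_gap: 0.087
grasp_force: 59.9
```

```bash
python3 sl.py
```

```text
17.9833 [0.5142 0.1858 0.3024] [ 0.2108 -0.1595  1.6998 -0.0002  1.6126  1.629 ] [-0.1691  0.2863 -1.2172] 0.08695010669180775
rotvec units [ 0.007   0.0939 -0.0015]
0.3 need in tool [-0.5914 -5.9257  0.0991] final frame [-0.5915 -5.9257  0.0974]
0.23 need in tool [-0.5599 -5.928   2.8989] final frame [-0.5915 -5.9257  2.8974]
0.12 need in tool [-0.5103 -5.9317  7.2986] final frame [-0.5915 -5.9257  7.2974]
```

Call:
servo_tool(dp=[[-0.08,-0.85,0],[-0.08,-0.85,0],[-0.08,-0.85,0],[-0.08,-0.85,0],[-0.09,-0.85,0],[-0.09,-0.85,0],[-0.09,-0.83,0],[0,0,0],[0,0,0],[0,0,0]], rotation=[[0,0.09,0],[0,0,0],[0,0,0],[0,0,0],[0,0,0],[0,0,0],[0,0,0],[0,0,0],[0,0,0],[0,0,0]], jaw=[0,0,0,0,0,0,0,0,0,0])

```text
t: 18.82
tcp_pos: [0.4789, 0.3268, 0.3033]
tcp_rot: [[0.989, 0.149, 0.002], [0.149, -0.989, -0.004], [0.002, 0.004, -1.0]]
contact_force: [-0.1, 0.3, -1.7]
finger_gap: 0.09
grasp_force: 59.9
```

```bash
python3 sl.py
cat > ih.py <<'E'
from h import *
# coupon held: points below the fingers, in tool frame (mm)
s=manip.observe(); R=s["tcp_rot"]; p=s["tcp_pos"]
for n in ["scene","top"]:
    c=eyes.camera(n); W=cloud(c); q=(W-p)@R*1000
    k=(abs(q[...,0])<60)&(abs(q[...,1])<15)&(q[...,2]>5)&(q[...,2]<125)
    Q=q[k]; print(n,len(Q))
    for lo in range(5,120,12):
        b=Q[(Q[:,2]>lo)&(Q[:,2]<lo+12)]
        if len(b)>8: print(lo,len(b),"x",np.percentile(b[:,0],[2,98]),"y",np.percentile(b[:,1],[5,50,95]))
    if len(Q): print("foot z",np.percentile(Q[:,2],[95,99,100]))
    cv2.imwrite(f"pics/h{n}.png",c["image"])
E
python3 ih.py
python3 -c "
import cv2,numpy as np
a=cv2.imread('pics/hscene.png')[80:290,340:520]; b=cv2.imread('pics/htop.png')[170:310,70:190]
cv2.imwrite('pics/p6.png',np.hstack([cv2.resize(a,(400,467)),cv2.resize(b,(400,467))]))"
```

```text
18.8167 [0.4789 0.3268 0.3033] [ 0.4727 -0.087   1.6321 -0.0045  1.5964  1.8942] [-0.1472  0.2801 -1.7016] 0.08951535805139825
rotvec units [ 0.0349 -0.0127 -0.0293]
0.3 need in tool [-0.0553 -0.1378  0.1309] final frame [-0.0546 -0.1375  0.1316]
0.23 need in tool [-0.0596 -0.1495  2.9309] final frame [-0.0546 -0.1375  2.9316]
0.12 need in tool [-0.0664 -0.168   7.3308] final frame [-0.0546 -0.1375  7.3316]
scene 496
5 58 x [-18.3441  29.6316] y [-4.2713  2.4652  3.1564]
17 65 x [-29.0355  29.417 ] y [-3.8421  2.6942  3.2137]
29 63 x [-27.9561  29.4708] y [-3.8803  2.7668  3.4202]
41 62 x [-27.034   29.1693] y [-3.4366  2.8382  3.4835]
53 58 x [-28.295   29.4046] y [-3.6507  2.9191  3.4501]
65 56 x [-26.1204  30.05  ] y [-3.9355  2.9744  3.514 ]
77 59 x [-30.5869  29.5338] y [-2.9979  2.9098  3.5683]
89 55 x [-28.2768  28.775 ] y [-2.9572  2.9548  3.6323]
101 20 x [-26.2291  28.9313] y [-3.4058  3.151   3.5648]
foot z [ 99.7229 104.3192 106.0115]
top 556
5 46 x [-30.5282  -6.1273] y [1.6716 3.8093 4.9221]
17 56 x [-30.4299   1.5374] y [2.6643 3.8528 4.7732]
29 60 x [-30.5917   6.7997] y [1.2488 3.8011 5.2223]
41 64 x [-30.7644  10.3227] y [3.172  4.2449 5.007 ]
53 71 x [-30.3706  25.3366] y [2.9716 4.1303 5.0821]
65 84 x [-30.8626  27.4492] y [3.027  4.2148 4.965 ]
77 73 x [-30.4204  26.9513] y [3.3815 4.2423 5.3835]
89 76 x [-30.8308  27.3296] y [2.3635 4.152  5.0285]
101 26 x [-29.7464  27.3361] y [3.2677 3.8921 4.9419]
foot z [100.3944 104.6628 106.7005]
```

View pics/p6.png

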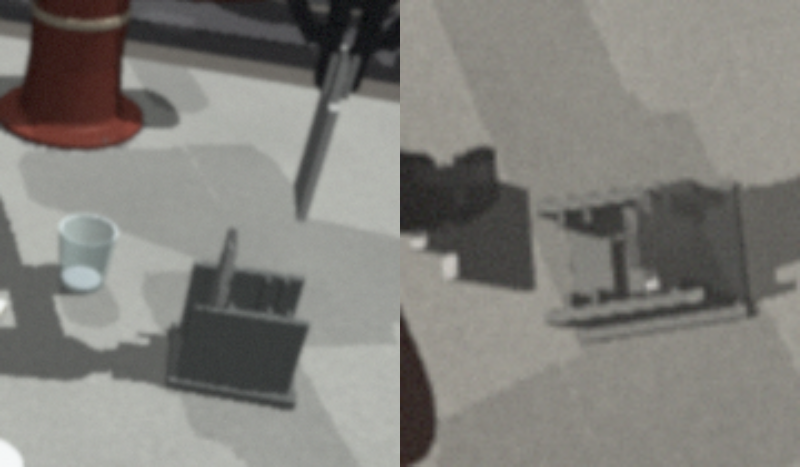

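The picture shows the coupon hanging upright above the free (left) slot. In the tool frame it is centred within 0.5 mm, with its foot 105.5 mm below the TCP, so home is TCP z ≈ 0.1175. I'll trim and descend to the mouth.

Call:
servo_tool(dp=[[-0.05,-0.07,0.3],[0,-0.07,0.6],[0,0,0.7],[0,0,0.7],[0,0,0.6],[0,0,0.4],[0,0,0],[0,0,0],[0,0,0]], rotation=[[0.03,-0.01,-0.03],[0,0,0],[0,0,0],[0,0,0],[0,0,0],[0,0,0],[0,0,0],[0,0,0],[0,0,0]], jaw=[0,0,0,0,0,0,0,0,0])

```text
t: 19.67
tcp_pos: [0.478, 0.3312, 0.2234]
tcp_rot: [[0.988, 0.152, 0.004], [0.152, -0.988, 0.002], [0.004, -0.001, -1.0]]
contact_force: [0.1, -0.5, -1.9]
finger_gap: 0.085
grasp_force: 59.8
```

```bash
python3 sl.py
```

```text
19.6667 [0.478  0.3312 0.2234] [ 0.478  -0.0479  1.7269 -0.      1.4585  1.8958] [ 0.1122 -0.4874 -1.8883] 0.08533250408208568
rotvec units [-0.0108 -0.0329  0.0024]
0.3 need in tool [-0.0331  0.0374 -3.0626] final frame [-0.0452  0.0414 -3.0624]
0.23 need in tool [-0.0442  0.041  -0.2626] final frame [-0.0452  0.0414 -0.2624]
0.12 need in tool [-0.0616  0.0467  4.1373] final frame [-0.0452  0.0414  4.1376]
```

Call:
servo_tool(dp=[[-0.03,0.04,0],[0,0,0.2],[0,0,0.2],[0,0,0],[0,0,0]], rotation=[[-0.01,-0.03,0],[0,0,0],[0,0,0],[0,0,0],[0,0,0]], jaw=[0,0,0,0,0])

```text
t: 20.08
tcp_pos: [0.4765, 0.3298, 0.2116]
tcp_rot: [[0.988, 0.153, -0.002], [0.153, -0.988, -0.001], [-0.002, 0.001, -1.0]]
contact_force: [-0.5, -0.3, -1.5]
finger_gap: 0.086
grasp_force: 59.8
```

```bash
python3 sl.py
cat > rel.py <<'E'
from h import *
# same-picture offset of coupon against rack (bias of a camera cancels)
t=np.radians(8.75); Y=np.array([np.cos(t),np.sin(t)]); X=np.array([-Y[1],Y[0]])
for n in ["scene","top"]:
    W=cloud(eyes.camera(n)); z=W[...,2]; xr=W[...,:2]@X-.2548*0; yr=W[...,:2]@Y
    cx=np.array([.481,.3045])@X; cy=np.array([.481,.3045])@Y; xr=(xr-cx)*1000; yr=(yr-cy)*1000
    k=(z>.108)&(z<.195)&(abs(xr-26)<14)&(abs(yr)<45); print(n,"coupon x",np.percentile(xr[k],[3,50,97]),"y",np.percentile(yr[k],[2,98]))
    k=(z>.086)&(z<.103)&(abs(yr)<60)&(abs(xr)<70); print("rack x",np.percentile(xr[k],[1,99]),"y",np.percentile(yr[k],[1,99]))
E
python3 rel.py
```

```text
20.0833 [0.4765 0.3298 0.2116] [ 0.4771 -0.0404  1.7394 -0.      1.4451  1.8947] [-0.5132 -0.295  -1.4966] 0.08609359604062028
rotvec units [0.007  0.0201 0.0048]
0.3 need in tool [ 0.0139 -0.     -3.535 ] final frame [ 0.0224 -0.003  -3.5349]
0.23 need in tool [ 0.0206 -0.0024 -0.735 ] final frame [ 0.0224 -0.003  -0.7349]
0.12 need in tool [ 0.0312 -0.0061  3.665 ] final frame [ 0.0224 -0.003   3.6651]
scene coupon x [21.8824 22.6662 29.5951] y [-29.7885  28.9586]
rack x [-50.6222  51.3544] y [-40.5167  40.9329]
top coupon x [20.7393 21.807  24.8293] y [-31.4119  23.3759]
rack x [-51.5381  49.2097] y [-39.902   39.7623]
```

Call:
servo_tool(dp=[[0.01,0,0.15],[0,0,0.15],[0,0,0.15],[0,0,0.15],[0,0,0.15],[0,0,0]], rotation=[[0,0.01,0],[0,0,0],[0,0,0],[0,0,0],[0,0,0],[0,0,0]], jaw=[0,0,0,0,0,0])

```text
t: 20.68
tcp_pos: [0.4765, 0.3297, 0.1921]
tcp_rot: [[0.988, 0.153, -0.002], [0.153, -0.988, -0.001], [-0.002, 0.001, -1.0]]
contact_force: [1.5, 0.7, -2.0]
finger_gap: 0.085
grasp_force: 59.8
```

```bash
python3 sl.py
```

```text
20.6833 [0.4765 0.3297 0.1921] [ 0.4772 -0.0263  1.7588 -0.0005  1.4112  1.8947] [ 1.4849  0.7451 -2.0197] 0.0848143326355809
rotvec units [0.0094 0.0153 0.0052]
0.3 need in tool [ 0.0132 -0.0021 -4.3148] final frame [ 0.0211 -0.007  -4.3148]
0.23 need in tool [ 0.0183 -0.0052 -1.5148] final frame [ 0.0211 -0.007  -1.5148]
0.12 need in tool [ 0.0264 -0.0102  2.8852] final frame [ 0.0211 -0.007   2.8852]
```

The foot is about 10 mm inside the slot with no contact force. Continuing down.

Call:
servo_tool(dp=[[0,0,0.25],[0,0,0.25],[0,0,0.25],[0,0,0.25],[0,0,0.25],[0,0,0.25],[0,0,0]], rotation=[[0,0,0],[0,0,0],[0,0,0],[0,0,0],[0,0,0],[0,0,0],[0,0,0]], jaw=[0,0,0,0,0,0,0])

```text
t: 21.27
tcp_pos: [0.4764, 0.3296, 0.1541]
tcp_rot: [[0.988, 0.153, -0.002], [0.153, -0.988, -0.002], [-0.002, 0.001, -1.0]]
contact_force: [1.1, 0.6, -3.2]
finger_gap: 0.08
grasp_force: 59.8
```

Call:
servo_tool(dp=[[0,0,0.2],[0,0,0.2],[0,0,0.2],[0,0,0.2],[0,0,0.15],[0,0,0],[0,0,0]], rotation=[[0,0,0],[0,0,0],[0,0,0],[0,0,0],[0,0,0],[0,0,0],[0,0,0]], jaw=[0,0,0,0,0,0,0])

```text
t: 21.85
tcp_pos: [0.4768, 0.3299, 0.1319]
tcp_rot: [[0.988, 0.153, -0.001], [0.153, -0.988, -0.001], [-0.001, 0.001, -1.0]]
contact_force: [-0.6, -0.2, -1.3]
finger_gap: 0.083
grasp_force: 59.8
```

Call:
servo_tool(dp=[[0,0,0.15],[0,0,0.15],[0,0,0.15],[0,0,0],[0,0,0]], rotation=[[0,0,0],[0,0,0],[0,0,0],[0,0,0],[0,0,0]], jaw=[0,0,0,0,0])

```text
t: 22.27
tcp_pos: [0.4768, 0.3298, 0.1205]
tcp_rot: [[0.988, 0.153, -0.001], [0.153, -0.988, -0.001], [-0.001, 0.001, -1.0]]
contact_force: [0.3, -1.3, -2.0]
finger_gap: 0.084
grasp_force: 59.9
```

Call:
servo_tool(dp=[[0,0,0.05],[0,0,0.03],[0,0,0],[0,0,0]], rotation=[[0,0,0],[0,0,0],[0,0,0],[0,0,0]], jaw=[0,0,0,0])

```text
t: 22.6
tcp_pos: [0.477, 0.33, 0.1191]
tcp_rot: [[0.988, 0.153, -0.0], [0.153, -0.988, -0.001], [-0.0, 0.001, -1.0]]
contact_force: [0.9, -0.4, -1.6]
finger_gap: 0.083
grasp_force: 59.9
```

Call:
servo_tool(dp=[[0,0,0.03],[0,0,0.03],[0,0,0],[0,0,0]], rotation=[[0,0,0],[0,0,0],[0,0,0],[0,0,0]], jaw=[0,0,0,0])

```text
t: 22.93
tcp_pos: [0.4773, 0.3302, 0.1184]
tcp_rot: [[0.988, 0.153, 0.001], [0.153, -0.988, -0.0], [0.001, 0.0, -1.0]]
contact_force: [-1.3, -0.9, 3.5]
finger_gap: 0.085
grasp_force: 60.5
```

Call:
servo_tool(dp=[[0,0,0.04],[0,0,0],[0,0,0]], rotation=[[0,0,0],[0,0,0],[0,0,0]], jaw=[0,0,0])

```text
t: 23.18
tcp_pos: [0.4774, 0.3303, 0.1183]
tcp_rot: [[0.988, 0.153, 0.001], [0.153, -0.988, -0.0], [0.001, 0.0, -1.0]]
contact_force: [-2.9, -1.9, 8.4]
finger_gap: 0.084
grasp_force: 61.4
```

Force builds to about 10 N and the TCP stops within 1 mm of the expected home height, so the coupon is on the floor. I'll open slightly (the spare is close by) and retreat.

Call:
servo_tool(dp=[[0,0,0],[0,0,0],[0,0,0],[0,0,0],[0,0,0],[0,0,0]], rotation=[[0,0,0],[0,0,0],[0,0,0],[0,0,0],[0,0,0],[0,0,0]], jaw=[0.12,0.18,0.25,0.3,0.3,0.3])

```text
t: 23.68
tcp_pos: [0.4769, 0.3299, 0.1163]
tcp_rot: [[0.988, 0.153, -0.0], [0.153, -0.988, -0.001], [-0.0, 0.001, -1.0]]
contact_force: [0.5, -0.3, 0.2]
finger_gap: 0.303
grasp_force: 0.0
```

Call:
servo_tool(dp=[[0,0,-0.3],[0,0,-0.6],[0,0,-1],[0,0,-1],[0,0,-1],[0,0,-1],[0,0,-0.5],[0,0,0],[0,0,0]], rotation=[[0,0,0],[0,0,0],[0,0,0],[0,0,0],[0,0,0],[0,0,0],[0,0,0],[0,0,0],[0,0,0]], jaw=[0.3,0.3,0.3,0.3,0.3,0.3,0.3,0.3,0.3])

```text
t: 24.43
tcp_pos: [0.4772, 0.3302, 0.2519]
tcp_rot: [[0.988, 0.153, 0.001], [0.153, -0.988, 0.0], [0.001, 0.0, -1.0]]
contact_force: [-0.3, -0.7, -0.9]
finger_gap: 0.296
grasp_force: 0.0
```

Run:
```python
from h import *
t=np.radians(8.75); Y=np.array([np.cos(t),np.sin(t)]); X=np.array([-Y[1],Y[0]]); s=manip.observe(); print(s["t"],s["tcp_pos"])
I=[]
for n in ["scene","top"]:
    c=eyes.camera(n); W=cloud(c); z=W[...,2]; d=W[...,:2]-[.481,.3045]; xr=d@X*1000; yr=d@Y*1000
    for nm,x0 in [("coupon",26),("spare",-26)]:
        k=(z>.108)&(z<.19)&(abs(xr-x0)<14)&(abs(yr)<45); print(n,nm,k.sum(),"ztop",np.percentile(z[k],[90,98,100]),"x",np.percentile(xr[k],[3,97]),"y",np.percentile(yr[k],[2,98]))
    I.append(c["image"])
cv2.imwrite('pics/p7.png',np.hstack([cv2.resize(I[0][80:290,340:520],(400,467)),cv2.resize(I[1][170:310,70:190],(400,467))]))
```

```text
24.4333 [0.4772 0.3302 0.2519]
scene coupon 196 ztop [0.152  0.1529 0.1538] x [22.5147 30.2272] y [-23.8796  28.8457]
scene spare 165 ztop [0.1522 0.1537 0.1549] x [-29.1202 -21.4839] y [-17.5568  29.7123]
top coupon 250 ztop [0.153  0.155  0.1562] x [21.9794 30.2865] y [-27.1802  27.215 ]
top spare 227 ztop [0.1523 0.154  0.1557] x [-30.4404 -22.4377] y [-27.2395  27.566 ]
```

View pics/p7.png

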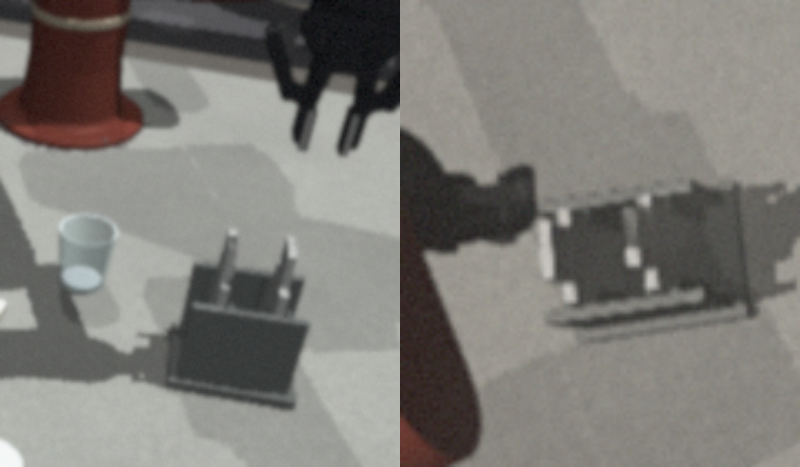

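The coupon stands in the free slot, tab up, with its top at 0.152 m, level with the spare. The gripper is clear, so I'm handing in.

```bash
python3 -c "
from workcell import order
print(order.close_job())"
```

```text
the job is handed in; nothing more can be done
None
```

The coupon was stood tab up in the white rest, released and taken again by its tab. It was then lowered under control into the free rack slot and stands on the slot floor, level with the spare; the job was handed in at about 24.5 s and returned no verdict.

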